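# Clamp a round bar in the V-block fixture

### The job

Clamp the round bar in its V-block, using the fingers only to push: slide the bar along the V until its far end butts against the end stop, next swing the clamp strap over the bar up to its stop pin, and then press the cam lever all the way down so that the clamp's foot grips the bar. Do not grasp or lift the bar, leave the small things on and around the fixture where they are, and finish with the arm clear.

Things in the scene. Friction and masses are not known exactly. Their poses are not given: they have to be found in the camera images.
- fixture: fixed clamping fixture: dark base plate, bright V-block, end stop, post with swing clamp. Origin on the table under the V's axis; x along the V to the end stop (about away from the robot), y left, z up. In its frame, mm: plate x -90..80, y -75..120, 12 thick; V-block x -75..50, y -28..28, top z 50; end stop behind it, top z 68; stop pin (8 thick, top z 88) at x 19.5, y 48
- stop_face (a point): point on the near face of the end stop where the bar butts: on the axis of the V, fixture x 50 mm, 49 mm above the table. Keep clear of the room's own things at the front: an upright welded frame on the left corner of the table (x 0.23 to 0.40, y 0.48 to 0.73 m, 0.26 m high) and a torch on its holder (x under 0.36 m, up to 0.36 m high)
- bar: bright round steel bar, 24 mm thick, 140 mm long, 0.5 kg, loose in the V, its near end sticking 30 to 55 mm out of the V-block. Origin at its middle, on its axis, 49 mm above the table; its x axis points to the far end. Starts 15 to 40 mm short of the stop; slides against 3 to 6 N of friction
- bar_far_end (a point): centre of the bar's far end face (the one that goes against the stop)
- bar_near_end (a point): centre of the bar's near end face, solid and flat, 24 mm across, 49 mm above the table; with the bar home it is at fixture x -90 mm
- strap_swing (a joint): angle a of the clamp strap about the post: 0 = across the bar, its side against the stop pin; grows as it swings back towards the robot (at most 1.9 rad). Starts at 1.4 to 1.8, beside the bar's near part. From the post the strap points along (-sin a, -cos a) in the fixture's x, y. Light friction (1 N at the free end); stays where it is left
- post_axis (a point): point on the upright axis of the post (fixture x 0, y 90 mm) at mid-thickness of the strap, 79 mm above the table. The post is 30 mm thick and ends under the strap
- strap_end (a point): middle of the strap's rounded free end, 105 mm from the post's axis. The strap is a bright flat bar 30 mm wide and 12 thick, z 73 to 85 mm above the table (5 mm lower when clamped); a nut and screw end stand on it 90 mm from the post's axis, up to z 99 mm
- clamp_foot: black rubber foot under the strap, 18 mm across, 90 mm from the post's axis, origin at its underside; with the lever up it is 64 mm above the table, 2.6 mm above the bar. Sprung; presses on the bar with about 16 N when the lever is fully down
- cam_lever (a joint): cam lever on top of the post: 0 = open, standing up at 1.27 rad above level, leaning away from the strap's free end; grows as it is pressed down, away from that end, to 1.2 = fully down (0.07 rad above level). Turns with the strap, in the upright plane of its length; with the strap over the bar it goes down to the fixture's +y. Starts at 0 to 0.15; needs 3 to 5 N at its tip; stays where left
- lever_pin (a point): the lever's hinge pin, on the post's axis, 98 mm above the table
- lever_tip (a point): end of the lever, 92 mm from its pin, on its middle line. The lever is a dark flat handle 20 mm wide and 10 mm thick
- bolt_m12: bright hexagon-head bolt, 68 mm long, lying on the base plate on the right of the V-block (19 mm high). Not to be disturbed
- nut_m16: bright hexagon nut, 27 mm across, 13 mm high, lying on the base plate on the left of the V-block. Not to be disturbed
- soapstone_holder: white flat marking chalk in its holder, 155 mm long, lying on the table behind the fixture. Not to be disturbed
- gas_cup_1: terracotta-coloured ceramic cup, 19 mm across and 42 mm tall, standing on the table behind the post. Not to be disturbed
- gas_cup_3: terracotta-coloured ceramic cup, 23 mm across and 45 mm tall, standing on the table behind the post. Not to be disturbed
- magnet_square_small: flat red welding magnet, 70 x 70 x 14 mm, lying on the table on the right of the fixture. Not to be disturbed
- pipe_stub: pale pipe stub, 34 mm across, 80 mm long, lying on the table on the right of the fixture. Not to be disturbed
Things that resemble listed ones, but are neither listed nor needed, are in the scene too. Several things have the shape of the bar; the one meant has the colours described above.

How it is judged:
By the outcome, as a careful person would: the job done as asked, in the order asked, and still so for the second after the job is handed in, with the robot touching nothing.
It also fails if it takes over 61 s, if anything falls off the work surface, if the arm or the gripper's body presses on something with over 40 N, if the wrist force passes 120 N, or if a joint passes its speed limit or range.

### The arm

A 7-joint arm with a two-finger parallel gripper is mounted at the origin on a cart in front of the work surface, level with it; the furniture and walls round the work are solid. World frame = base frame: x ahead of the robot, y to its left, z up, the work surface at z = 0. Lengths are in mm, angles in rad, forces in N, time in s.
With the tool pointing down it reaches from about 400 to 875 mm from the base axis. Payload 4.4 kg.
Tool frame: the origin (TCP) lies between the finger pads; the fingertips stand 22 mm ahead of it and the grasp point (between the pads) lies 3 mm ahead of it; z points along the fingers, y is the line along which they close (so a half turn about z gives the same grasp; the last joint's range is limited). The gripper opens to 85 mm and grips with 20 to 120 N. Pads are 22 mm wide; open, the fingers measure 114 mm over their backs; the gripper's body (76 mm by 85 mm) begins 54 mm behind the grasp point. The pads swing forward as they close: fully open they stand 13 mm farther back than shut.
Start: joints at [1.196, 0.628, 0.038, 1.517, -0.027, 0.996, -0.02], TCP at [197.572, -619.26, 253.313] pointing down, gripper open.
Joint ranges: [-3.06, 3.06], [-0.37, 2.12], [-1.25, 1.32], [0.18, 2.47], [-1.1, 4.24], [0.23, 1.98], [-2.94, 2.94]. Speed limits (rad/s): [2.57, 2.57, 3.14, 3.14, 3.14, 3.14, 3.14].

### API

Orientations are given as [roll, pitch, yaw] about the fixed x, y, z axes, in that order (R = Rz(yaw) Ry(pitch) Rx(roll)).
In Python, from cell import ctrl gives the robot as it stands.
- The arm moves only by the tool step_arm, never from a script. Its argument "plan" is a list of rows, each an object of numbers: "dx", "dy", "dz": the shift along the tool's x, y, z scaled (see below); "ax", "ay", "az": the turn, a rotation vector about the tool's x, y, z scaled (see below); "gripper": the opening, from 0 (shut) to 1 (fully open). A call has 1 to 20 rows; each row shifts and turns the commanded pose from where the row before left it, along the tool's axes as they then stand; what a row does not reach is not made up. The controller multiplies each number of a shift by 0.3 m and each number of a turn by 90 degrees. A row lasts 1/8 s, in which the tool goes at most 62.5 mm and 10.7 degrees, less where a joint would pass 70% of its speed; a pose out of reach is approached as far as the arm can. A call with a number of a shift or a turn outside -1 to 1 is refused whole. A call with a gripper value outside its range is refused whole. The fingers move at their own pace and stop on an object; the grip force is fixed at half the most. Time passes only in rows, so rows that do not move let the fingers close. It gives the time, the measured TCP pose, the force, the opening and the grip force at its end, in the units of the state.
- ctrl.read_state(): the state, without advancing time (a new reading comes with each control period).
- ctrl.get_image(name): name is "scene" or "top" or "wrist"; returns a dict with "color" (480x640x3 uint8, red, green, blue), "range_z" (480x640 float32, mm along the optical axis (not along the pixel's ray), 0 where there is no reading), "fx", "fy", "cx", "cy" (pixels), "T" (4x4, takes a point from camera to world coordinates); the wrist camera has in their place "T_tool_cam" (4x4, takes a point from camera to tool coordinates, whose origin is the TCP and whose axes are the flange's). Camera axes: x right, y down, z forward; pixel columns grow to the right and rows downward; lengths in mm; the calibration is good to about 2 mm. The wrist camera is an equidistant fisheye: a pixel r from the principal point sees the ray r / f radians off the axis. A picture is of the moment at which its call begins: read the wrist's pose just before it.
- ctrl.finish_job(): hands the job in; it is judged then, once.
The state is a dict: "clock": time; "qpos": joint angles; "qd": joint speeds; "tau": joint torques, N m; "eef_pos": TCP position; "tool_rot": TCP orientation; "force": force on the tool from outside, world axes, zero at the start; "torque": the same for the moment, N m; "width": finger opening in mm; "gripper_force": force on a finger pad.
Only numpy, scipy, OpenCV 4.12 (cv2) and the standard library are available. Lean on these libraries where they do the work, as an engineer would, in place of code of your own. Each camera call takes 0.05 s, during which the arm holds its last target. There are 200 camera calls.

## Working session

There is one attempt and no reset: what is moved stays moved. The work goes in short steps, Python scripts to look and compute and a tool call to move; the robot and the scene stay as the last step left them, time stands still between calls to the robot, and variables do not carry over. Pictures are saved under pics/ and viewed, at most 10 in all, crops included, and the job is handed in when it is done.

Besides the shell and the picture viewer there is one more tool, called after "Emit:" by a JSON object that holds its "api" and its "payload". step_arm: Moves the arm, as the interface text tells. Shifts and turns lie within -1 to 1; 1 stands for 0.3 m of shift or 90 degrees of turn. Its arguments: {"type":"object","properties":{"plan":{"type":"array"}},"required":["plan"]}

```bash
mkdir -p pics; ls
python3 - <<'E'
from cell import ctrl
import cv2,numpy as np,pickle
s=ctrl.read_state();print(s['clock'],s['eef_pos'],s['tool_rot'],s['width'])
for n in("scene","top"):
    i=ctrl.get_image(n);pickle.dump(i,open(n+'.pkl','wb'));cv2.imwrite(f'pics/{n}0.png',i['color'][:,:,::-1]);print(n,i['fx'],i['cx'],i['T'].round(3).tolist())
E
```

```text
pics
0.0 [ 197.38426797 -618.68746408  252.37537976] [-3.13967509e+00  3.26863055e-05  3.08787142e-01] 85.79176209298872
scene 493.9217394153234 314.09127298376507 [[-0.435, -0.457, 0.776, -118.368], [-0.9, 0.211, -0.38, 372.128], [0.01, -0.864, -0.504, 562.234], [0.0, 0.0, 0.0, 1.0]]
top 583.1365350169403 333.54191059654124 [[0.023, -0.994, 0.105, 443.226], [-1.0, -0.023, 0.002, 34.821], [0.001, -0.105, -0.995, 1338.24], [0.0, 0.0, 0.0, 1.0]]
```

View pics/scene0.png

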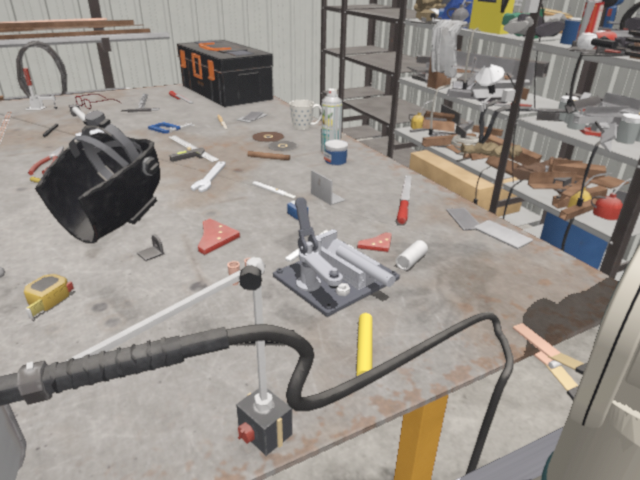

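View pics/top0.png

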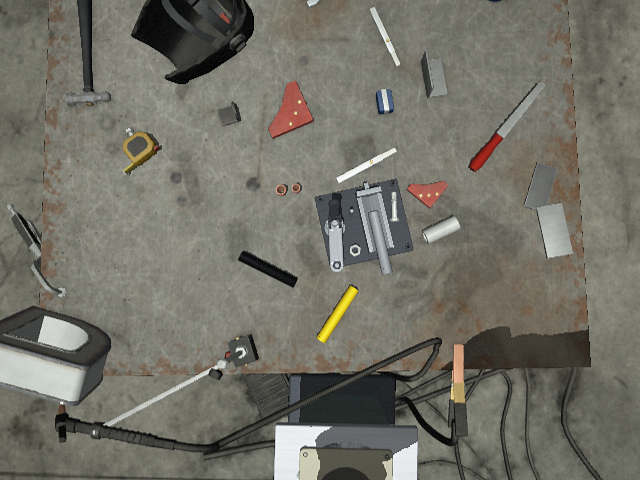

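The top view shows the fixture plate around (363,224). The bright bar lies in the V from about (372,212) to (387,271), the strap end is at (337,266), and the lever tip is near (335,196). There are two bar-shaped decoys, yellow at (338,314) and black at (268,268). The bright steel bar in the V fits the description, and I'll confirm it in a crop.

```bash
cat > h.py <<'E'
import numpy as np
def ray(i,u,v,z):
    T=np.array(i['T']);d=T[:3,:3]@np.array([(u-i['cx'])/i['fx'],(v-i['cy'])/i['fy'],1]);o=T[:3,3]
    return o+d*(z-o[2])/d[2]
E
python3 - <<'E'
import pickle,cv2,numpy as np
from h import ray
i=pickle.load(open('top.pkl','rb'));c=i['color'][:,:,::-1].copy()
cr=cv2.resize(c[170:285,305:455],None,fx=5.2,fy=5.2,interpolation=cv2.INTER_CUBIC);cv2.imwrite('pics/topcrop.png',cr)
# plate mask by height 6..18 and dark
v,u=np.mgrid[170:285,305:455];Z=i['range_z'][170:285,305:455]
T=np.array(i['T']);P=np.stack([(u-i['cx'])/i['fx']*Z,(v-i['cy'])/i['fy']*Z,Z],-1)@T[:3,:3].T+T[:3,3]
h=P[...,2];g=c[170:285,305:455].astype(int).max(-1)
print('table z',np.median(h[(h<8)]))
m=((h>7)).astype(np.uint8);m=cv2.morphologyEx(m,cv2.MORPH_OPEN,np.ones((3,3)))
dark=((g<85)&(h<30)&(h>4))
pts=np.argwhere(dark)[:,::-1].astype(np.float32)+[305,170]
r=cv2.minAreaRect(pts.astype(np.float32));b=cv2.boxPoints(r);print(r);
B=np.array([ray(i,*p,12) for p in b]);print(B.round(1), [np.linalg.norm(B[k]-B[k-1]).round(1) for k in range(4)])
E
```

```text
table z -0.22225786063211217
((386.7411193847656, 222.83529663085938), (86.12139892578125, 130.37521362304688), 77.47119140625)
[[ 669.3   84.7   12. ]
 [ 742.4 -208.1   12. ]
 [ 548.3 -251.4   12. ]
 [ 477.3   37.2   12. ]] [np.float64(197.8), np.float64(301.7), np.float64(198.9), np.float64(297.2)]
```

View pics/topcrop.png

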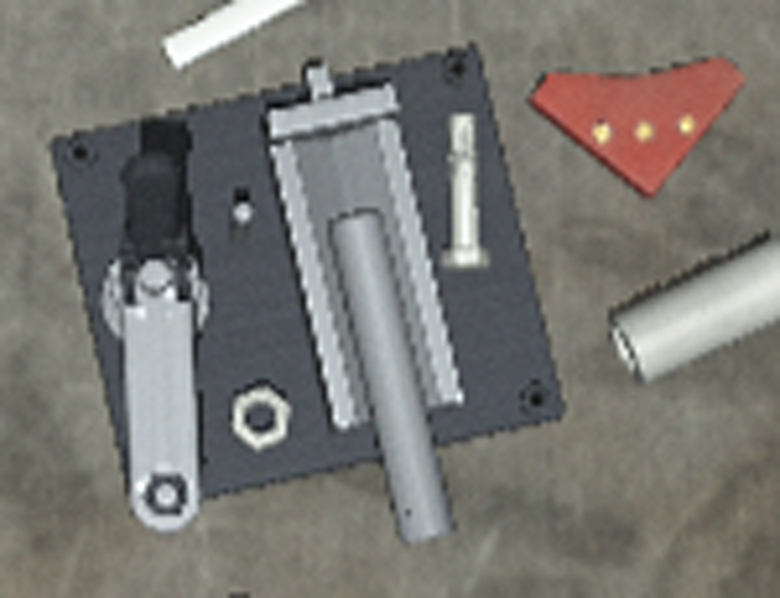

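The crop confirms it: the bright steel bar is in the V, with its far end at (357,215) and near end at (427,535). The strap screw is at (165,494), the stop pin at (242,212), and the plate corners at (52,142), (478,45) and (562,412).

Run:
```python
import pickle,numpy as np
from h import ray
i=pickle.load(open('top.pkl','rb'))
w=lambda p,z: ray(i,(p[0]+.5)/5.2+304.5,(p[1]+.5)/5.2+169.5,z)[:2]
F=[((52,142),12,80,120),((478,45),12,80,-75),((562,412),12,-90,-75),((242,210),88,19.5,48),((462,402),50,-75,-28),((340,428),50,-75,28)]
W=np.array([w(p,z) for p,z,_,_ in F]);Q=np.array([(a,b) for *_,a,b in F],float)
wc,qc=W.mean(0),Q.mean(0);a=(W-wc)[:,0]+1j*(W-wc)[:,1];b=(Q-qc)[:,0]+1j*(Q-qc)[:,1]
s=(a*b.conj()).sum();th=np.angle(s);R=np.array([[np.cos(th),-np.sin(th)],[np.sin(th),np.cos(th)]]);t=wc-R@qc
print('yaw',th,'origin',t,'res',(W-(Q@R.T+t)).round(1).tolist())
for n,p,z in[('screw',(165,494),99),('barnear_top',(427,540),58),('barfar_top',(353,213),61),('levertip',(165,125),185)]:
    x=w(p,z);print(n,x.round(1),(R.T@(x-t)).round(1))
np.savez('fix.npz',R=R,t=t,th=th)
for n,q in[('post',(0,90)),('stop',(50,0)),('near home',(-90,0))]:print(n,(R@q+t).round(1))
```

```text
yaw 0.24631487103281466 origin [617.41017754 -51.75383153] res [[-1.0, -1.5], [-0.5, -0.4], [1.7, 2.3], [0.6, 0.5], [-1.1, 0.8], [0.2, -1.7]]
screw [505.8  29.5] [-88.4 106. ]
barnear_top [491.  -81.5] [-129.8    1.9]
barfar_top [629.  -47.9] [12.2  0.9]
levertip [643.5  33.1] [46.  75.9]
post [595.5  35.5]
stop [665.9 -39.6]
near home [530.1 -73.7]
```

Emit:
{"api": "step_arm", "payload": {"plan": [{"az": 0.04, "gripper": 0}, {"dx": 0.15, "gripper": 0}, {"dx": 0.15, "gripper": 0}, {"dx": 0.15, "gripper": 0}, {"dx": 0.15, "gripper": 0}, {"dx": 0.15, "gripper": 0}, {"dx": 0.15, "gripper": 0}, {"dx": 0.15, "gripper": 0}, {"dx": 0.15, "gripper": 0}, {"dx": 0.07, "gripper": 0}, {"dy": -0.15, "gripper": 0}, {"dy": -0.15, "gripper": 0}, {"dy": -0.15, "gripper": 0}, {"dy": -0.15, "gripper": 0}, {"dy": -0.15, "gripper": 0}, {"dy": -0.15, "gripper": 0}, {"dy": -0.15, "gripper": 0}, {"dy": -0.15, "gripper": 0}, {"dy": -0.15, "gripper": 0}, {"dy": -0.14, "gripper": 0}]}}

```text
invalid input
```

Emit:
{"api": "step_arm", "payload": {"plan": [{"dx": 0, "dy": 0, "dz": 0, "ax": 0, "ay": 0, "az": 0.04, "gripper": 0}, {"dx": 0.15, "dy": 0, "dz": 0, "ax": 0, "ay": 0, "az": 0, "gripper": 0}]}}

```text
clock: 0.35
eef_pos: [236.3, -609.9, 252.9]
tool_rot: [-3.141, 0.004, 0.237]
force: [1.3, -0.9, -0.2]
width: 51.6
gripper_force: 0.0
```

Emit:
{"api": "step_arm", "payload": {"plan": [{"dx": 0.15, "dy": 0, "dz": 0, "ax": 0, "ay": 0, "az": 0, "gripper": 0}, {"dx": 0.15, "dy": 0, "dz": 0, "ax": 0, "ay": 0, "az": 0, "gripper": 0}, {"dx": 0.15, "dy": 0, "dz": 0, "ax": 0, "ay": 0, "az": 0, "gripper": 0}, {"dx": 0.15, "dy": 0, "dz": 0, "ax": 0, "ay": 0, "az": 0, "gripper": 0}, {"dx": 0.15, "dy": 0, "dz": 0, "ax": 0, "ay": 0, "az": 0, "gripper": 0}, {"dx": 0.15, "dy": 0, "dz": 0, "ax": 0, "ay": 0, "az": 0, "gripper": 0}, {"dx": 0.15, "dy": 0, "dz": 0, "ax": 0, "ay": 0, "az": 0, "gripper": 0}, {"dx": 0.07, "dy": 0, "dz": 0, "ax": 0, "ay": 0, "az": 0, "gripper": 0}, {"dx": 0, "dy": -0.15, "dz": 0, "ax": 0, "ay": 0, "az": 0, "gripper": 0}, {"dx": 0, "dy": -0.15, "dz": 0, "ax": 0, "ay": 0, "az": 0, "gripper": 0}, {"dx": 0, "dy": -0.15, "dz": 0, "ax": 0, "ay": 0, "az": 0, "gripper": 0}, {"dx": 0, "dy": -0.15, "dz": 0, "ax": 0, "ay": 0, "az": 0, "gripper": 0}, {"dx": 0, "dy": -0.15, "dz": 0, "ax": 0, "ay": 0, "az": 0, "gripper": 0}, {"dx": 0, "dy": -0.15, "dz": 0, "ax": 0, "ay": 0, "az": 0, "gripper": 0}, {"dx": 0, "dy": -0.15, "dz": 0, "ax": 0, "ay": 0, "az": 0, "gripper": 0}, {"dx": 0, "dy": -0.15, "dz": 0, "ax": 0, "ay": 0, "az": 0, "gripper": 0}, {"dx": 0, "dy": -0.15, "dz": 0, "ax": 0, "ay": 0, "az": 0, "gripper": 0}, {"dx": 0, "dy": -0.14, "dz": 0, "ax": 0, "ay": 0, "az": 0, "gripper": 0}]}}

```text
clock: 2.6
eef_pos: [457.6, -91.3, 253.2]
tool_rot: [-3.141, 0.0, 0.246]
force: [0.7, 0.3, 0.9]
width: -0.3
gripper_force: 0.0
```

```bash
cat >> h.py <<'E'
def st():
    from cell import ctrl
    f=np.load('fix.npz');s=ctrl.read_state();p=np.array(s['eef_pos'])
    q=f['R'].T@(p[:2]-f['t']);print('t',round(s['clock'],2),'fix',q.round(1),'z',p[2].round(1),'rot',np.round(s['tool_rot'],3),'F_fix',(f['R'].T@np.array(s['force'])[:2]).round(1),round(s['force'][2],1),'w',round(s['width'],1))
    return s
E
python3 - <<'E'
from h import *
from cell import ctrl
import cv2
s=st();print(np.round(s['qpos'],2))
i=ctrl.get_image('wrist');cv2.imwrite('pics/w1.png',i['color'][:,:,::-1])
import pickle;pickle.dump((s,i),open('w1.pkl','wb'));print(i['fx'],i['cx'],i['cy'],i['T_tool_cam'].round(3).tolist())
E
```

```text
t 2.6 fix [-164.6    0.6] z 253.2 rot [-3.141  0.     0.246] F_fix [0.8 0.1] 0.9 w -0.3
[ 0.1   0.37  0.05  2.01 -0.03  0.76 -1.16]
371.64829954431775 321.7521347460294 239.8191944870411 [[-0.0, -0.947, -0.322, 83.009], [1.0, 0.0, -0.001, 0.333], [0.001, -0.322, 0.947, -120.453], [0.0, 0.0, 0.0, 1.0]]
```

View pics/w1.png

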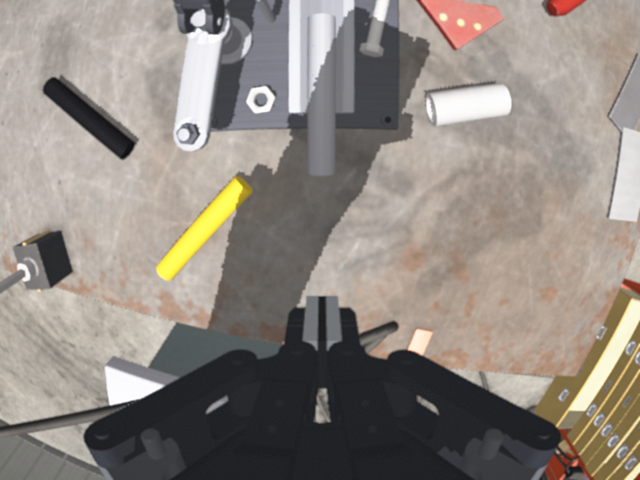

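The wrist view shows the bar's near end at (321,172), in line with the closed fingers at u≈322. Descending behind it.

Emit:
{"api": "step_arm", "payload": {"plan": [{"dx": 0, "dy": 0, "dz": 0.15, "ax": 0, "ay": 0, "az": 0, "gripper": 0}, {"dx": 0, "dy": 0, "dz": 0.15, "ax": 0, "ay": 0, "az": 0, "gripper": 0}, {"dx": 0, "dy": 0, "dz": 0.15, "ax": 0, "ay": 0, "az": 0, "gripper": 0}, {"dx": 0, "dy": 0, "dz": 0.15, "ax": 0, "ay": 0, "az": 0, "gripper": 0}, {"dx": 0, "dy": 0, "dz": 0.03, "ax": 0, "ay": 0, "az": 0, "gripper": 0}, {"dx": 0.03, "dy": 0, "dz": 0, "ax": 0, "ay": 0, "az": 0, "gripper": 0}, {"dx": 0.03, "dy": 0, "dz": 0, "ax": 0, "ay": 0, "az": 0, "gripper": 0}, {"dx": 0.03, "dy": 0, "dz": 0, "ax": 0, "ay": 0, "az": 0, "gripper": 0}, {"dx": 0.03, "dy": 0, "dz": 0, "ax": 0, "ay": 0, "az": 0, "gripper": 0}, {"dx": 0.01, "dy": 0, "dz": 0, "ax": 0, "ay": 0, "az": 0, "gripper": 0}]}}

```text
clock: 3.9
eef_pos: [495.5, -83.8, 64.9]
tool_rot: [3.141, 0.002, 0.246]
force: [-5.6, -2.5, 4.1]
width: -0.1
gripper_force: 3.0
```

```bash
python3 -c "
from h import *
st()"
```

```text
t 3.9 fix [-126.    -1.4] z 64.9 rot [3.141e+00 2.000e-03 2.460e-01] F_fix [-6.1 -1.1] 4.1 w -0.1
```

Emit:
{"api": "step_arm", "payload": {"plan": [{"dx": 0.02, "dy": 0, "dz": 0, "ax": 0, "ay": 0, "az": 0, "gripper": 0}, {"dx": 0.02, "dy": 0, "dz": 0, "ax": 0, "ay": 0, "az": 0, "gripper": 0}, {"dx": 0.02, "dy": 0, "dz": 0, "ax": 0, "ay": 0, "az": 0, "gripper": 0}, {"dx": 0.01, "dy": 0, "dz": 0, "ax": 0, "ay": 0, "az": 0, "gripper": 0}, {"dx": 0, "dy": 0, "dz": 0, "ax": 0, "ay": 0, "az": 0, "gripper": 0}]}}

```text
clock: 4.53
eef_pos: [516.2, -78.6, 64.6]
tool_rot: [3.141, 0.0, 0.246]
force: [-3.7, -1.8, 3.2]
width: -0.1
gripper_force: 2.2
```

```bash
python3 -c "
from h import *
st()"
```

```text
t 4.53 fix [-104.7   -1.4] z 64.6 rot [3.141 0.    0.246] F_fix [-4.1 -0.8] 3.2 w -0.1
```

Emit:
{"api": "step_arm", "payload": {"plan": [{"dx": 0.007, "dy": 0, "dz": 0, "ax": 0, "ay": 0, "az": 0, "gripper": 0}, {"dx": 0.007, "dy": 0, "dz": 0, "ax": 0, "ay": 0, "az": 0, "gripper": 0}, {"dx": 0, "dy": 0, "dz": 0, "ax": 0, "ay": 0, "az": 0, "gripper": 0}]}}

```text
clock: 4.9
eef_pos: [518.5, -77.9, 64.3]
tool_rot: [-3.141, 0.004, 0.245]
force: [-7.0, -2.7, 5.3]
width: -0.1
gripper_force: 3.7
```

```bash
python3 -c "
from h import *
st()"
```

```text
t 4.9 fix [-102.3   -1.3] z 64.3 rot [-3.141  0.004  0.245] F_fix [-7.5 -0.9] 5.3 w -0.1
```

Emit:
{"api": "step_arm", "payload": {"plan": [{"dx": 0.01, "dy": 0, "dz": 0, "ax": 0, "ay": 0, "az": 0, "gripper": 0}, {"dx": 0, "dy": 0, "dz": 0, "ax": 0, "ay": 0, "az": 0, "gripper": 0}]}}

```text
clock: 5.15
eef_pos: [518.6, -77.8, 64.0]
tool_rot: [-3.14, 0.009, 0.244]
force: [-11.6, -3.7, 8.2]
width: -0.0
gripper_force: 6.1
```

```bash
python3 -c "
from h import *
st()"
```

```text
t 5.15 fix [-102.2   -1.1] z 64.0 rot [-3.14   0.009  0.244] F_fix [-12.2  -0.8] 8.2 w -0.0
```

Emit:
{"api": "step_arm", "payload": {"plan": [{"dx": 0.015, "dy": 0, "dz": 0, "ax": 0, "ay": 0, "az": 0, "gripper": 0}, {"dx": 0, "dy": 0, "dz": 0, "ax": 0, "ay": 0, "az": 0, "gripper": 0}]}}

```text
clock: 5.4
eef_pos: [518.6, -77.6, 63.6]
tool_rot: [-3.138, 0.018, 0.243]
force: [-18.1, -5.7, 14.3]
width: 0.1
gripper_force: 9.7
```

```bash
python3 -c "
from h import *
st()"
```

```text
t 5.4 fix [-102.1   -1. ] z 63.6 rot [-3.138  0.018  0.243] F_fix [-19.   -1.1] 14.3 w 0.1
```

Emit:
{"api": "step_arm", "payload": {"plan": [{"dx": -0.05, "dy": 0, "dz": 0, "ax": 0, "ay": 0, "az": 0, "gripper": 0}, {"dx": -0.1, "dy": 0, "dz": 0, "ax": 0, "ay": 0, "az": 0, "gripper": 0}, {"dx": 0, "dy": 0, "dz": -0.15, "ax": 0, "ay": 0, "az": 0, "gripper": 0}, {"dx": 0, "dy": 0, "dz": -0.14, "ax": 0, "ay": 0, "az": 0, "gripper": 0}, {"dx": 0.05, "dy": -0.125, "dz": 0, "ax": 0, "ay": 0, "az": 0, "gripper": 0}, {"dx": 0.05, "dy": -0.125, "dz": 0, "ax": 0, "ay": 0, "az": 0, "gripper": 0}, {"dx": 0.05, "dy": -0.125, "dz": 0, "ax": 0, "ay": 0, "az": 0, "gripper": 0}, {"dx": 0.05, "dy": -0.125, "dz": 0, "ax": 0, "ay": 0, "az": 0, "gripper": 0}, {"dx": 0, "dy": 0, "dz": 0, "ax": 0, "ay": 0, "az": 0, "gripper": 0}]}}

```text
clock: 6.52
eef_pos: [507.7, 79.1, 151.7]
tool_rot: [-3.139, -0.005, 0.254]
force: [-0.3, -0.8, 0.3]
width: 0.1
gripper_force: 0.0
```

Run:
```python
from h import *
from cell import ctrl
import cv2,pickle
st()
i=ctrl.get_image('top');pickle.dump(i,open('top1.pkl','wb'));c=i['color'][:,:,::-1]
cv2.imwrite('pics/top1.png',cv2.resize(c[170:285,305:455],None,fx=5.2,fy=5.2,interpolation=cv2.INTER_CUBIC))
```

```text
t 6.53 fix [-74.5 153.7] z 151.7 rot [-3.139 -0.005  0.254] F_fix [-0.5 -0.7] 0.3 w 0.1
```

View pics/top1.png

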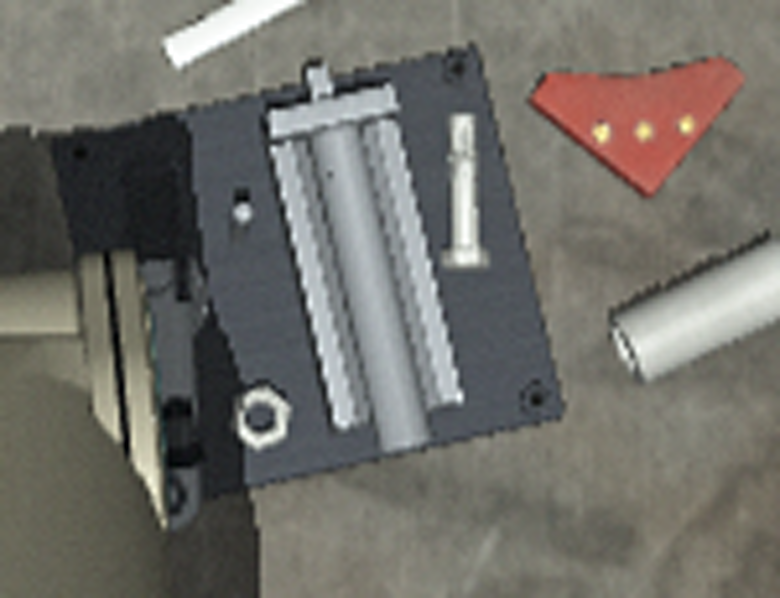

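The top view shows the bar home against the stop, with its far end at about (330,125) and its near end at (403,445). The bolt and nut haven't moved. Next I lower the fingers beside the strap and sweep it round.

Emit:
{"api": "step_arm", "payload": {"plan": [{"dx": 0, "dy": 0, "dz": 0.1, "ax": 0, "ay": 0, "az": 0, "gripper": 0}, {"dx": 0, "dy": 0, "dz": 0.105, "ax": 0, "ay": 0, "az": 0, "gripper": 0}, {"dx": 0.009, "dy": 0.03, "dz": 0, "ax": 0, "ay": 0, "az": 0, "gripper": 0}, {"dx": 0.009, "dy": 0.03, "dz": 0, "ax": 0, "ay": 0, "az": 0, "gripper": 0}, {"dx": -0.014, "dy": 0.035, "dz": 0, "ax": 0, "ay": 0, "az": 0, "gripper": 0}, {"dx": -0.014, "dy": 0.035, "dz": 0, "ax": 0, "ay": 0, "az": 0, "gripper": 0}, {"dx": -0.007, "dy": 0.03, "dz": 0, "ax": 0, "ay": 0, "az": 0, "gripper": 0}, {"dx": -0.007, "dy": 0.03, "dz": 0, "ax": 0, "ay": 0, "az": 0, "gripper": 0}]}}

```text
clock: 7.58
eef_pos: [512.7, 16.0, 90.1]
tool_rot: [-3.142, -0.0, 0.246]
force: [-0.2, 1.6, 0.1]
width: 0.0
gripper_force: 0.6
```

```bash
python3 -c "
from h import *
st()"
```

```text
t 7.58 fix [-85.   91.2] z 90.1 rot [-3.142 -0.     0.246] F_fix [0.2 1.6] 0.1 w 0.0
```

Emit:
{"api": "step_arm", "payload": {"plan": [{"dx": 0.007, "dy": 0.023, "dz": 0, "ax": 0, "ay": 0, "az": 0, "gripper": 0}, {"dx": 0.007, "dy": 0.023, "dz": 0, "ax": 0, "ay": 0, "az": 0, "gripper": 0}, {"dx": 0.01, "dy": 0.033, "dz": 0, "ax": 0, "ay": 0, "az": 0, "gripper": 0}, {"dx": 0.01, "dy": 0.033, "dz": 0, "ax": 0, "ay": 0, "az": 0, "gripper": 0}, {"dx": 0.019, "dy": 0.031, "dz": 0, "ax": 0, "ay": 0, "az": 0, "gripper": 0}, {"dx": 0.019, "dy": 0.031, "dz": 0, "ax": 0, "ay": 0, "az": 0, "gripper": 0}, {"dx": 0.027, "dy": 0.024, "dz": 0, "ax": 0, "ay": 0, "az": 0, "gripper": 0}, {"dx": 0.027, "dy": 0.024, "dz": 0, "ax": 0, "ay": 0, "az": 0, "gripper": 0}]}}

```text
clock: 8.57
eef_pos: [566.2, -39.1, 89.8]
tool_rot: [-3.141, 0.0, 0.246]
force: [-0.9, 0.6, -0.5]
width: 0.0
gripper_force: 0.6
```

```bash
python3 -c "
from h import *
st()"
```

```text
t 8.57 fix [-46.6  24.8] z 89.8 rot [-3.141  0.     0.246] F_fix [-0.7  0.8] -0.5 w 0.0
```

Emit:
{"api": "step_arm", "payload": {"plan": [{"dx": 0.02, "dy": 0.011, "dz": 0, "ax": 0, "ay": 0, "az": 0, "gripper": 0}, {"dx": 0.02, "dy": 0.011, "dz": 0, "ax": 0, "ay": 0, "az": 0, "gripper": 0}, {"dx": 0.018, "dy": 0.01, "dz": 0, "ax": 0, "ay": 0, "az": 0, "gripper": 0}, {"dx": 0.01, "dy": 0, "dz": 0, "ax": 0, "ay": 0, "az": 0, "gripper": 0}, {"dx": 0.007, "dy": 0, "dz": 0, "ax": 0, "ay": 0, "az": 0, "gripper": 0}, {"dx": 0, "dy": 0, "dz": 0, "ax": 0, "ay": 0, "az": 0, "gripper": 0}]}}

```text
clock: 9.32
eef_pos: [587.5, -43.9, 89.7]
tool_rot: [3.141, 0.005, 0.245]
force: [-5.9, -2.9, 3.2]
width: 0.1
gripper_force: 3.0
```

```bash
python3 -c "
from h import *
st()"
```

```text
t 9.32 fix [-27.1  14.9] z 89.7 rot [3.141 0.005 0.245] F_fix [-6.4 -1.3] 3.2 w 0.1
```

Emit:
{"api": "step_arm", "payload": {"plan": [{"dx": 0.01, "dy": 0, "dz": 0, "ax": 0, "ay": 0, "az": 0, "gripper": 0}, {"dx": 0, "dy": 0, "dz": 0, "ax": 0, "ay": 0, "az": 0, "gripper": 0}]}}

```text
clock: 9.57
eef_pos: [587.8, -43.9, 89.5]
tool_rot: [-3.141, 0.01, 0.244]
force: [-10.8, -3.1, 7.6]
width: 0.1
gripper_force: 5.5
```

```bash
python3 -c "
from h import *
st()"
```

```text
t 9.57 fix [-26.8  14.9] z 89.5 rot [-3.141  0.01   0.244] F_fix [-11.2  -0.3] 7.6 w 0.1
```

Emit:
{"api": "step_arm", "payload": {"plan": [{"dx": -0.04, "dy": 0, "dz": 0, "ax": 0, "ay": 0, "az": 0, "gripper": 0}, {"dx": -0.05, "dy": 0, "dz": 0, "ax": 0, "ay": 0, "az": 0, "gripper": 0}, {"dx": 0, "dy": 0, "dz": -0.16, "ax": 0, "ay": 0, "az": 0, "gripper": 0}, {"dx": 0, "dy": 0, "dz": -0.16, "ax": 0, "ay": 0, "az": 0, "gripper": 0}, {"dx": 0, "dy": 0, "dz": -0.16, "ax": 0, "ay": 0, "az": 0, "gripper": 0}, {"dx": 0, "dy": 0, "dz": 0, "ax": 0, "ay": 0, "az": 0, "gripper": 0}]}}

```text
clock: 10.32
eef_pos: [569.7, -48.4, 238.1]
tool_rot: [3.139, -0.01, 0.246]
force: [1.0, 1.1, -0.8]
width: 0.2
gripper_force: 0.0
```

Run:
```python
from h import *
from cell import ctrl
import cv2
st()
a=ctrl.get_image('scene')['color'][:,:,::-1][170:330,230:440]
cv2.imwrite('pics/s2.png',cv2.resize(a,None,fx=3.5,fy=3.5,interpolation=cv2.INTER_CUBIC))
```

```text
t 10.32 fix [-45.4  14.9] z 238.1 rot [ 3.139 -0.01   0.246] F_fix [1.3 0.8] -0.8 w 0.2
```

View pics/s2.png

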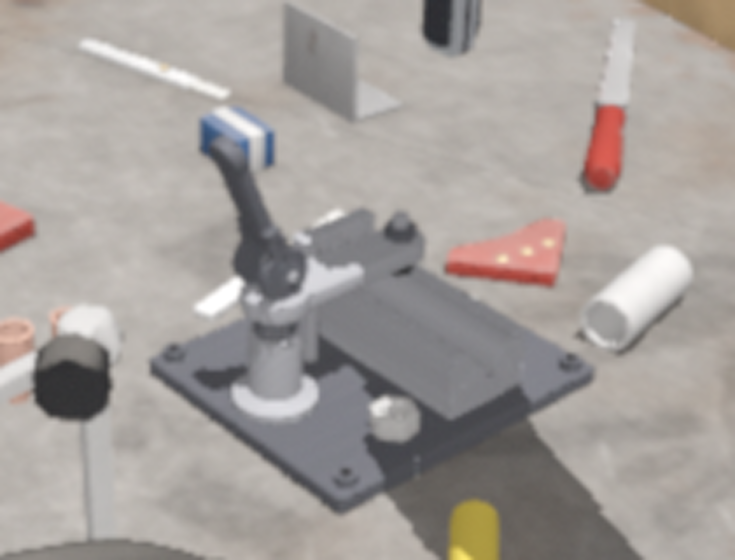

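The scene view shows the strap across the bar against the pin, with its nut at (403,228). The lever stands up, leaning left, with its tip at (228,150). I'm going to the strap side of the lever, then pushing it over and down.

Emit:
{"api": "step_arm", "payload": {"plan": [{"dx": 0.075, "dy": -0.065, "dz": 0, "ax": 0, "ay": 0, "az": 0, "gripper": 0}, {"dx": 0.075, "dy": -0.065, "dz": 0, "ax": 0, "ay": 0, "az": 0, "gripper": 0}, {"dx": 0, "dy": 0, "dz": 0.067, "ax": 0, "ay": 0, "az": 0, "gripper": 0}, {"dx": 0, "dy": 0, "dz": 0.067, "ax": 0, "ay": 0, "az": 0, "gripper": 0}, {"dx": 0, "dy": -0.06, "dz": 0, "ax": 0, "ay": 0, "az": 0, "gripper": 0}, {"dx": 0, "dy": -0.06, "dz": 0, "ax": 0, "ay": 0, "az": 0, "gripper": 0}, {"dx": 0, "dy": 0, "dz": 0, "ax": 0, "ay": 0, "az": 0, "gripper": 0}]}}

```text
clock: 11.25
eef_pos: [591.8, 38.7, 194.3]
tool_rot: [-3.14, -0.001, 0.25]
force: [0.4, -0.3, -0.7]
width: -0.1
gripper_force: 0.0
```

```bash
python3 -c "
from h import *
st()"
```

```text
t 11.25 fix [-2.8 94. ] z 194.3 rot [-3.14e+00 -1.00e-03  2.50e-01] F_fix [ 0.3 -0.4] -0.7 w -0.1
```

Emit:
{"api": "step_arm", "payload": {"plan": [{"dx": 0.008, "dy": -0.022, "dz": 0, "ax": 0, "ay": 0, "az": 0, "gripper": 0}, {"dx": 0, "dy": -0.022, "dz": 0, "ax": 0, "ay": 0, "az": 0, "gripper": 0}, {"dx": 0, "dy": -0.024, "dz": 0.013, "ax": 0, "ay": 0, "az": 0, "gripper": 0}, {"dx": 0, "dy": -0.024, "dz": 0.013, "ax": 0, "ay": 0, "az": 0, "gripper": 0}]}}

```text
clock: 11.75
eef_pos: [588.0, 62.5, 186.0]
tool_rot: [3.141, -0.001, 0.245]
force: [0.9, -1.2, 2.3]
width: -0.0
gripper_force: 1.3
```

```bash
python3 -c "
from h import *
st()"
```

```text
t 11.75 fix [ -0.7 118. ] z 186.0 rot [ 3.141e+00 -1.000e-03  2.450e-01] F_fix [ 0.6 -1.4] 2.3 w -0.0
```

Emit:
{"api": "step_arm", "payload": {"plan": [{"dx": 0, "dy": -0.026, "dz": 0.018, "ax": 0, "ay": 0, "az": 0, "gripper": 0}, {"dx": 0, "dy": -0.026, "dz": 0.018, "ax": 0, "ay": 0, "az": 0, "gripper": 0}, {"dx": 0, "dy": -0.017, "dz": 0.021, "ax": 0, "ay": 0, "az": 0, "gripper": 0}, {"dx": 0, "dy": -0.016, "dz": 0.021, "ax": 0, "ay": 0, "az": 0, "gripper": 0}, {"dx": 0, "dy": -0.012, "dz": 0.024, "ax": 0, "ay": 0, "az": 0, "gripper": 0}, {"dx": 0, "dy": -0.012, "dz": 0.024, "ax": 0, "ay": 0, "az": 0, "gripper": 0}]}}

```text
clock: 12.5
eef_pos: [579.4, 94.9, 147.6]
tool_rot: [-3.141, -0.0, 0.246]
force: [0.7, -0.3, 4.2]
width: 0.1
gripper_force: 1.6
```

```bash
python3 -c "
from h import *
st()"
```

```text
t 12.5 fix [ -1.1 151.5] z 147.6 rot [-3.141 -0.     0.246] F_fix [ 0.6 -0.5] 4.2 w 0.1
```

Now straight down about 18 mm.

Emit:
{"api": "step_arm", "payload": {"plan": [{"dx": 0, "dy": -0.008, "dz": 0.02, "ax": 0, "ay": 0, "az": 0, "gripper": 0}, {"dx": 0, "dy": -0.005, "dz": 0.02, "ax": 0, "ay": 0, "az": 0, "gripper": 0}, {"dx": 0, "dy": 0, "dz": 0.015, "ax": 0, "ay": 0, "az": 0, "gripper": 0}, {"dx": 0, "dy": 0, "dz": 0, "ax": 0, "ay": 0, "az": 0, "gripper": 0}]}}

```text
clock: 13.0
eef_pos: [577.9, 97.6, 130.8]
tool_rot: [3.141, 0.002, 0.246]
force: [0.7, 1.2, -0.0]
width: 0.1
gripper_force: 0.0
```

```bash
python3 -c "
from h import *
st()"
```

```text
t 13.0 fix [ -1.9 154.5] z 130.8 rot [3.141e+00 2.000e-03 2.460e-01] F_fix [1. 1.] -0.0 w 0.1
```

Emit:
{"api": "step_arm", "payload": {"plan": [{"dx": 0, "dy": 0, "dz": 0.007, "ax": 0, "ay": 0, "az": 0, "gripper": 0}, {"dx": 0, "dy": 0, "dz": 0.007, "ax": 0, "ay": 0, "az": 0, "gripper": 0}, {"dx": 0, "dy": 0, "dz": 0, "ax": 0, "ay": 0, "az": 0, "gripper": 0}]}}

```text
clock: 13.38
eef_pos: [578.3, 97.8, 128.5]
tool_rot: [3.142, 0.0, 0.246]
force: [-3.1, 0.6, 10.8]
width: 0.0
gripper_force: 5.7
```

```bash
python3 -c "
from h import *
st()"
```

```text
t 13.38 fix [ -1.4 154.6] z 128.5 rot [3.142 0.    0.246] F_fix [-2.9  1.4] 10.8 w 0.0
```

Emit:
{"api": "step_arm", "payload": {"plan": [{"dx": 0, "dy": 0, "dz": 0.01, "ax": 0, "ay": 0, "az": 0, "gripper": 0}, {"dx": 0, "dy": 0, "dz": 0, "ax": 0, "ay": 0, "az": 0, "gripper": 0}]}}

```text
clock: 13.62
eef_pos: [578.7, 98.1, 127.3]
tool_rot: [-3.141, -0.001, 0.246]
force: [-6.0, -0.1, 24.0]
width: 0.2
gripper_force: 12.0
```

```bash
python3 -c "
from h import *
st()"
```

```text
t 13.62 fix [ -1.  154.8] z 127.3 rot [-3.141e+00 -1.000e-03  2.460e-01] F_fix [-5.8  1.4] 24.0 w 0.2
```

Emit:
{"api": "step_arm", "payload": {"plan": [{"dx": 0, "dy": 0, "dz": -0.05, "ax": 0, "ay": 0, "az": 0, "gripper": 0}, {"dx": 0, "dy": 0, "dz": -0.15, "ax": 0, "ay": 0, "az": 0, "gripper": 0}, {"dx": 0, "dy": 0, "dz": -0.15, "ax": 0, "ay": 0, "az": 0, "gripper": 0}, {"dx": 0, "dy": 0, "dz": -0.15, "ax": 0, "ay": 0, "az": 0, "gripper": 0}, {"dx": 0, "dy": 0.15, "dz": 0, "ax": 0, "ay": 0, "az": 0, "gripper": 0}, {"dx": 0, "dy": 0.15, "dz": 0, "ax": 0, "ay": 0, "az": 0, "gripper": 0}, {"dx": 0, "dy": 0.15, "dz": 0, "ax": 0, "ay": 0, "az": 0, "gripper": 0}, {"dx": 0, "dy": 0.15, "dz": 0, "ax": 0, "ay": 0, "az": 0, "gripper": 0}, {"dx": 0, "dy": 0.15, "dz": 0, "ax": 0, "ay": 0, "az": 0, "gripper": 0}, {"dx": 0, "dy": 0.15, "dz": 0, "ax": 0, "ay": 0, "az": 0, "gripper": 0}, {"dx": 0, "dy": 0.15, "dz": 0, "ax": 0, "ay": 0, "az": 0, "gripper": 0}, {"dx": 0, "dy": 0.15, "dz": 0, "ax": 0, "ay": 0, "az": 0, "gripper": 0}, {"dx": 0, "dy": 0.15, "dz": 0, "ax": 0, "ay": 0, "az": 0, "gripper": 0}, {"dx": 0, "dy": 0.15, "dz": 0, "ax": 0, "ay": 0, "az": 0, "gripper": 0}, {"dx": 0, "dy": 0, "dz": 0, "ax": 0, "ay": 0, "az": 0, "gripper": 0}]}}

```text
clock: 15.5
eef_pos: [686.0, -344.4, 272.7]
tool_rot: [3.139, 0.004, 0.239]
force: [-0.7, -0.1, -0.6]
width: 0.0
gripper_force: 0.0
```

Run:
```python
from h import *
from cell import ctrl
import cv2
st()
a=ctrl.get_image('scene')['color'][:,:,::-1][190:310,225:435]
c=ctrl.get_image('top')['color'][:,:,::-1][165:285,265:475]
f=lambda a:cv2.resize(a,(525,300),interpolation=cv2.INTER_CUBIC)
cv2.imwrite('pics/end.png',np.vstack([f(a),f(c)]))
```

```text
t 15.5 fix [  -4.8 -300.6] z 272.7 rot [3.139 0.004 0.239] F_fix [-0.7  0.1] -0.6 w 0.0
```

View pics/end.png

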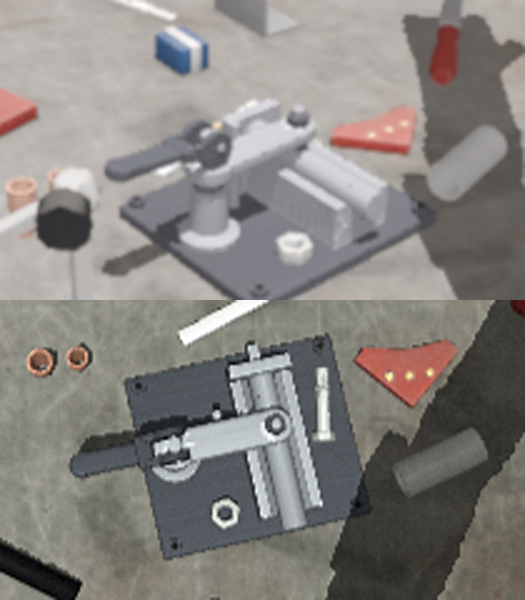

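The final picture shows the bar home, the strap across it against the pin with the foot at (275,425), and the lever down flat with its tip at (80,465). The small things are undisturbed and the arm is clear.

```bash
python3 -c "
from cell import ctrl
print(ctrl.finish_job())"
```

```text
the job is handed in; nothing more can be done
None
```

The job is handed in at about 15.5 s: the bar is home against the end stop, the strap is against its pin, the cam lever is fully down, the small things look undisturbed in the last picture, and the arm is clear.

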